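# Hold the hand microscope over the soldered chip

### The job

Take the cordless hand microscope out of its charging dock, carry it over the clutter and the board holder, and hold it for inspection above the big square chip on the purple circuit board: upright, centred on the chip and with its square body lined up with the chip's sides, the lens about 8 mm above the chip. Never touch the board or its holder, with the microscope or with the robot, and leave everything else on the bench where it is. Finish while still holding the microscope there, steady and without contact; do not put it down or let go.

Things in the scene. Friction and masses are not known exactly. Their poses are not given: they have to be found in the camera images.
- microscope: loose cordless hand microscope, 0.13 kg, upright in its dock, lens end down, 126 mm long: teal square body 32 x 32 mm (34 to 126 mm above the lens end, cream bands, grey ribs), below it a dark round snout, diameter 26 mm. Origin at the centre of the lens end (lowest point), z up its axis, x and y square to the flat sides, button patch on -x. Grip two opposite sides about 95 mm above the lens end.
- lens (a point): centre of the lens end face, the lowest point of the microscope (same point as the microscope's origin)
- dock: charging dock, fixed, 34 mm high: grey plate 84 x 84 mm, dark block 60 x 60 mm with a round well, diameter 29, depth 24 mm, for the snout; the lens end stands 10 mm above the bench. No catch: the microscope lifts straight up, free after 24 mm. Origin under the centre. It stands in one of three places on the robot's left; flux tub and tip cleaner in the others.
- board_holder: fixed third-hand board holder. Origin under its iron base (95 x 75 mm, 26 high), z up; steel column there, 146 mm high, wing nuts to 150; cross bar along x at y -16 mm, 150 long, 104 high, wing nuts to 130; two clips with blue jaws hold the purple board level by its +y edge. Board 130 (x) x 100 (y) mm, centre at (0, -130) mm, top face 92 mm high. The chip's sides lie along x and y.
- chip_top (a point): centre of the top face of the big square chip: black, 24 x 24 mm, 3 mm thick, silver legs on all four sides, the largest on the board. In the holder's frame at (-12, -142) mm, its top 95 mm above the bench. Axes as the board holder's.
- flux_tub: white flux tub with an orange-topped lid, loose, 78 mm in diameter, 51 mm high, origin under its centre; leave it alone
- tip_cleaner: black pot of brass wool for cleaning iron tips, loose, 76 mm in diameter, about 48 mm high, origin under its centre; leave it alone
- solder_spool: blue spool of solder wire standing on end, loose, 52 mm in diameter, 48 mm high, origin under its centre; leave it alone
- tape_roll: roll of cream tape lying flat, loose, 56 mm in diameter, 18 mm high, origin under its centre; leave it alone
- note_pad: yellow note pad, loose, 76 x 76 x 14 mm, origin under its centre; leave it alone
- parts_box: flat orange and white cardboard box, loose, 70 x 105 x 27 mm, origin under its centre; leave it alone
- tweezers: steel tweezers lying flat along their x, loose, 128 mm long, 8 mm high, origin under the middle; leave them alone
- screwdriver: screwdriver lying flat along its x, loose, 160 mm long, 26 mm high, origin under the middle; leave it alone
There are look-alikes about, which are no part of the job. Of the things shaped like the dock, the grey one is meant.

How it is judged:
By the outcome, as a careful person would: the job done as asked, in the order asked, and still so for the second after the job is handed in, while the arm keeps its last pose, push and grip.
It also fails if it takes over 38 s, if anything falls off the work surface, if the arm or the gripper's body presses on something with over 40 N, if the wrist force passes 120 N, or if a joint passes its speed limit or range.

### The arm

A 7-joint arm with a two-finger parallel gripper is mounted at the origin on the work surface. World frame = base frame: x ahead of the robot, y to its left, z up, the work surface at z = 0. Lengths are in mm, angles in rad, forces in N, time in s.
With the tool pointing down it reaches from about 400 to 875 mm from the base axis. Payload 4.4 kg.
Tool frame: the origin (TCP) lies at the very end of the fingers, on their centre line; the grasp point (between the pads) lies 19 mm behind it; y points along the fingers, z is the direction in which the jaws open and shut, and the axes are right-handed (so a half turn about y gives the same grasp; the last joint's range is limited). The gripper opens to 85 mm and grips with 20 to 120 N. Pads are 22 mm wide; open, the fingers measure 114 mm over their backs; the gripper's body (76 mm by 85 mm) begins 54 mm behind the grasp point. The pads swing forward as they close: fully open they stand 13 mm farther back than shut.
Start: joints at [-1.257, 0.628, 0.038, 1.517, -0.027, 0.996, -0.02], TCP at [240.955, 603.704, 231.313] pointing down, gripper open.
Joint ranges: [-3.06, 3.06], [-0.37, 2.12], [-1.25, 1.32], [0.18, 2.47], [-1.1, 4.24], [0.23, 1.98], [-2.94, 2.94]. Speed limits (rad/s): [2.57, 2.57, 3.14, 3.14, 3.14, 3.14, 3.14].

### API

Orientations are given as [roll, pitch, yaw] about the fixed x, y, z axes, in that order (R = Rz(yaw) Ry(pitch) Rx(roll)).
In Python, from cell import read_state, get_image, finish_job gives the robot as it stands. The module is installed in compiled form; this text tells all that it offers.
- The arm moves only by the tool servo_tool, never from a script. Its argument "increments" is a list of rows, each an object of numbers: "dx", "dy", "dz": the shift along the world's x, y, z in cm; "ax", "ay", "az": the turn, a rotation vector about the world's x, y, z in rad; "claw": the closure, from -1 (fully open) to 1 (shut). A call has 1 to 8 rows; each row is the pose to reach, as a shift and turn from the pose commanded when the call began; what a row does not reach only later rows make up. A row lasts 1/12 s, in which the tool goes at most 41.7 mm and 7.16 degrees, less where a joint would pass 70% of its speed; a pose out of reach is approached as far as the arm can. A call with a gripper value outside its range is refused whole. The fingers move at their own pace and stop on an object; the grip force is fixed at half the most. Time passes only in rows, so rows that repeat a pose let the fingers close. It gives the time, the measured TCP pose, the force and the opening at its end, in the units of the state.
- read_state(): the state, without advancing time (a new reading comes with each control period).
- get_image(name): name is "scene" or "side" or "wrist"; returns a dict with "color" (420x560x3 uint8, red, green, blue), "fov_y" (degrees; the focal length in pixels is half the picture's height over the tangent of half this angle, whatever the lens; pixels are square), "cx", "cy" (the principal point, pixels), "R" (3x3) and "t" (3): a world point X has camera coordinates R X + t. Camera axes: x right, y down, z forward; pixel columns grow to the right and rows downward; lengths in mm; the calibration is good to about 2 mm. A picture is of the moment at which its call begins. There is no depth.
- finish_job(): hands the job in, once; it reports no verdict.
The state is a dict: "clock": time; "qpos": joint angles; "qd": joint speeds; "tau": joint torques, N m; "eef_pos": TCP position; "tool_rot": TCP orientation; "force": force on the tool from outside, world axes, zero at the start; "torque": the same for the moment, N m; "width": finger opening in mm.
Only numpy, scipy, OpenCV 4.12 (cv2) and the standard library are available. Lean on these libraries where they do the work, as an engineer would, in place of code of your own. Each camera call takes 0.05 s, during which the arm holds its last target.

## Working session

There is one attempt and no reset: what is moved stays moved. The work goes in short steps, Python scripts to look and compute and a tool call to move; the robot and the scene stay as the last step left them, time stands still between calls to the robot, and variables do not carry over. Pictures are saved under pics/ and viewed, and the job is handed in when it is done.

Besides the shell and the picture viewer there is one more tool, called after "Emit:" as name(argument=value, ...), one argument or row to a line, values as JSON. servo_tool: Moves the arm, as the interface text tells. Its arguments: {"type":"object","properties":{"increments":{"type":"array","items":{"type":"object","properties":{"dx":{"type":"number"},"dy":{"type":"number"},"dz":{"type":"number"},"ax":{"type":"number"},"ay":{"type":"number"},"az":{"type":"number"},"claw":{"type":"number"}}}}},"required":["increments"]}

```bash
mkdir -p pics; cat > h.py <<'E'
import numpy as np, cv2
from cell import read_state, get_image, finish_job
def save(name,fn):
    d=get_image(name); cv2.imwrite(fn,d["color"][:,:,::-1]); 
    np.savez(fn.replace('.png','.npz'),**{k:np.array(v) for k,v in d.items()}); return d
def load(fn): return dict(np.load(fn))
def f(d): return 210/np.tan(np.radians(float(d["fov_y"]))/2)
def proj(d,X):
    c=np.atleast_2d(X)@d["R"].T+d["t"]; return np.c_[float(d["cx"])+f(d)*c[:,0]/c[:,2], float(d["cy"])+f(d)*c[:,1]/c[:,2]]
def back(d,u,v,z):
    r=d["R"].T@np.array([(u-float(d["cx"]))/f(d),(v-float(d["cy"]))/f(d),1]); o=-d["R"].T@d["t"]
    return o+r*(z-o[2])/r[2]
def crop(fn,x0,y0,x1,y1,s,out):
    im=cv2.imread(fn)[y0:y1,x0:x1]; cv2.imwrite(out,cv2.resize(im,None,fx=s,fy=s,interpolation=cv2.INTER_CUBIC))
E
python3 - <<'E'
from h import *
for n in("scene","side","wrist"):
    d=save(n,f"pics/{n}0.png"); print(n,d["fov_y"],-d["R"].T@d["t"],d["R"].round(3).tolist())
print(read_state())
E
```

```text
scene 46.07439979902525 [1437.02472604 -462.75481768 1057.82047502] [[0.494, 0.87, 0.002], [0.593, -0.335, -0.732], [-0.636, 0.363, -0.681]]
side 51.4594884153394 [ 309.0664168  -744.87893305  937.27609447] [[0.961, -0.275, 0.02], [-0.184, -0.695, -0.695], [0.205, 0.664, -0.719]]
wrist 66.80012209634462 [175.96679932 628.31898658 372.92613129] [[0.372, 0.928, -0.001], [0.894, -0.357, 0.271], [0.251, -0.102, -0.963]]
{'clock': 0.15, 'qpos': array([-1.25678803,  0.62916394,  0.03844749,  1.5181058 , -0.02699682,
        0.99632067, -0.01999425]), 'qd': array([-0.0009612 , -0.00374724,  0.00159526, -0.00299595, -0.00141004,
       -0.00097709,  0.00308099]), 'tau': array([ 1.79319566e-03, -5.63805091e+01,  1.22826263e+00, -1.93651807e+01,
        1.12184658e-02,  7.37004681e-03,  8.06536406e-06]), 'eef_pos': array([240.77870258, 603.25600607, 230.59110605]), 'tool_rot': array([-1.57227626e+00, -1.04349098e-05, -3.79799343e-01]), 'force': array([-0.64865152,  0.30019051, -0.44399929]), 'torque': array([-0.0540706 , -0.02076637, -0.01961247]), 'width': 85.75427530438368}
```

View pics/scene0.png

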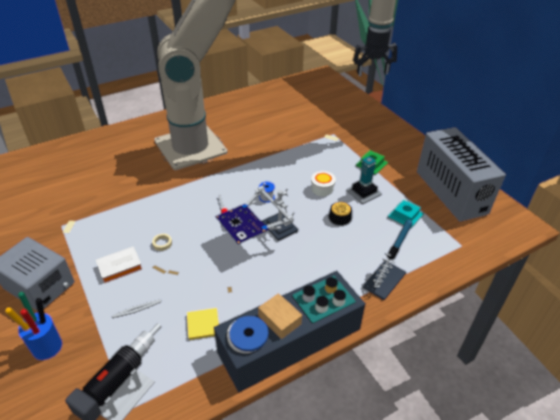

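View pics/side0.png

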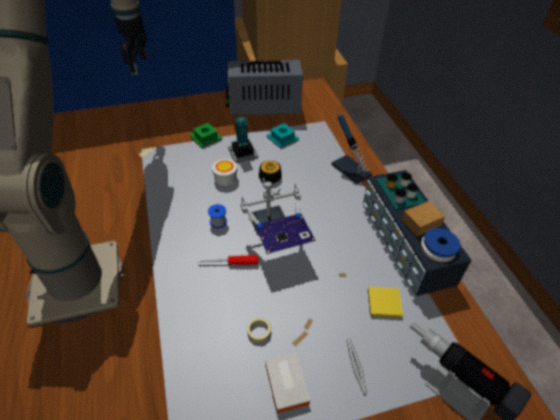

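View pics/wrist0.png

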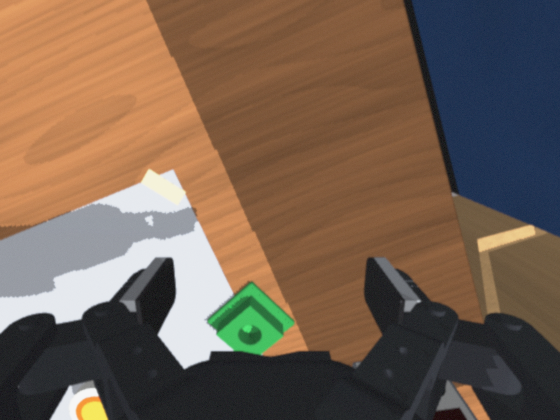

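```bash
python3 - <<'E'
from h import *
crop("pics/scene0.png",310,140,440,300,4,"pics/c1.png")
crop("pics/side0.png",185,100,315,290,4,"pics/c2.png")
crop("pics/scene0.png",205,170,315,255,6,"pics/c3.png")
E
```

```text
(no output)
```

View pics/c1.png

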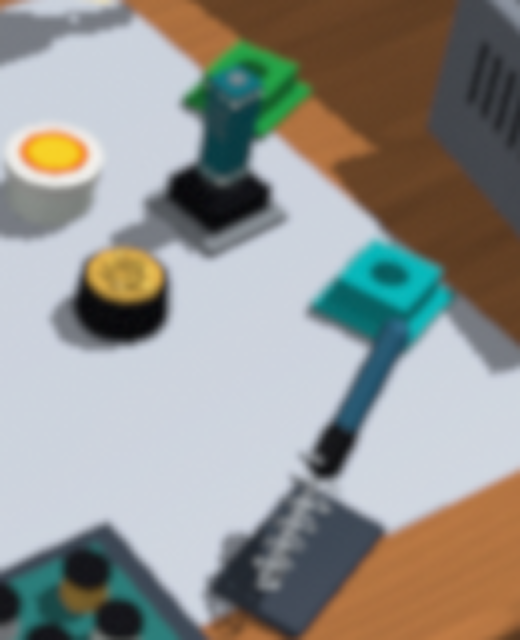

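View pics/c2.png

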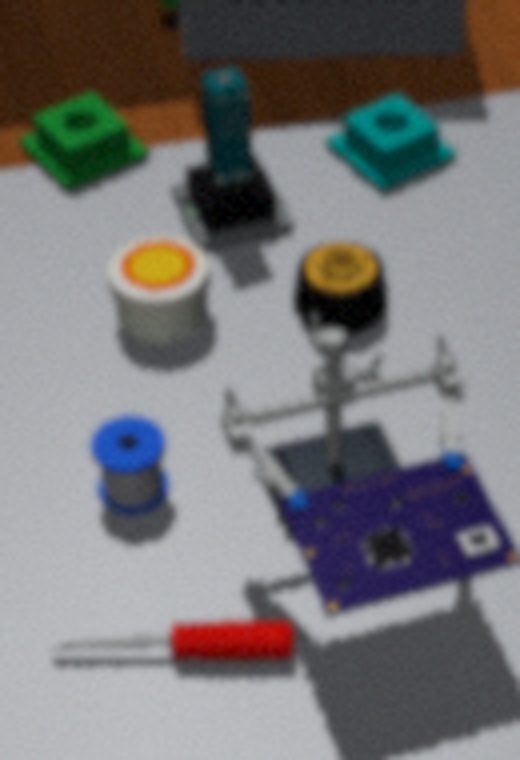

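View pics/c3.png

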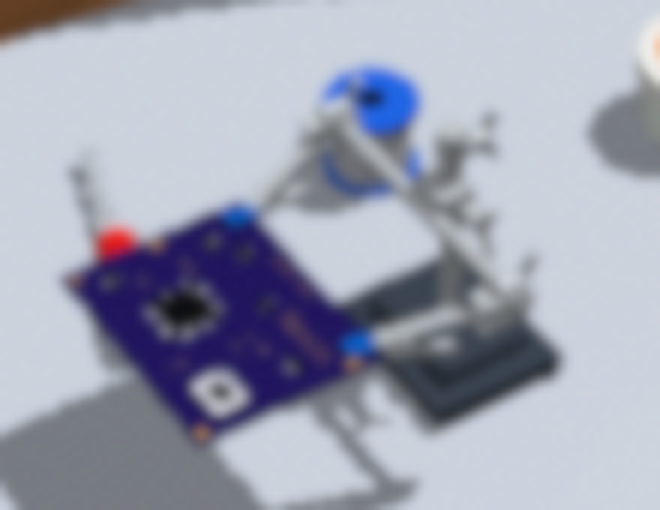

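```bash
python3 - <<'E'
from h import *
crop("pics/side0.png",245,205,325,260,10,"pics/c4.png")
crop("pics/scene0.png",210,195,280,250,10,"pics/c5.png")
crop("pics/scene0.png",340,150,390,205,10,"pics/c6.png")
crop("pics/side0.png",220,110,270,165,10,"pics/c7.png")
E
```

```text
(no output)
```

View pics/c4.png

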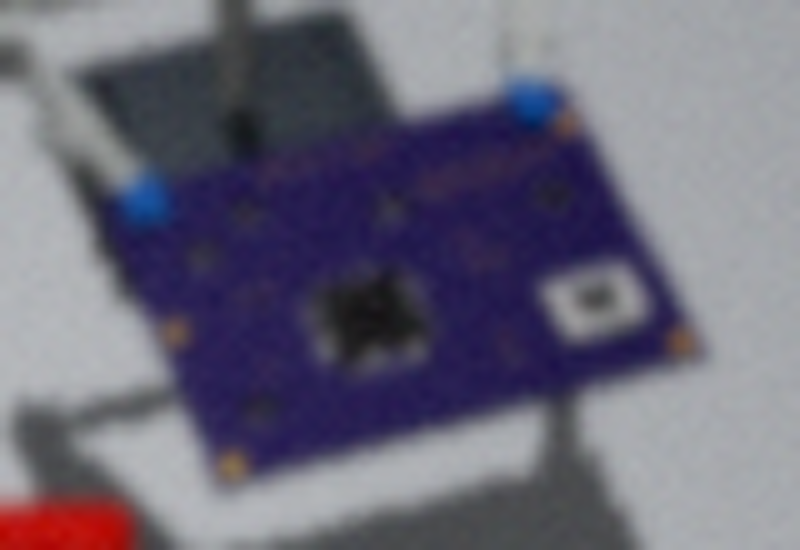

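View pics/c5.png

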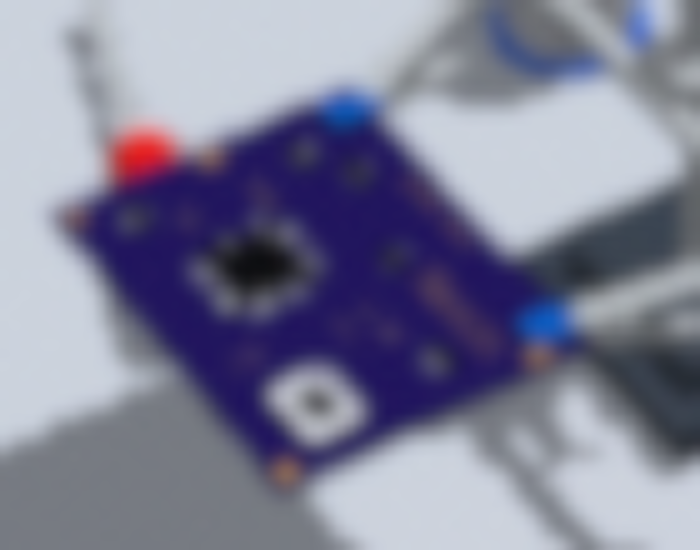

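View pics/c6.png

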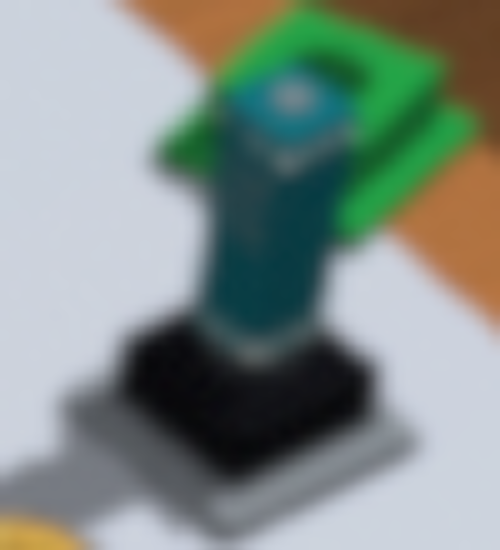

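View pics/c7.png

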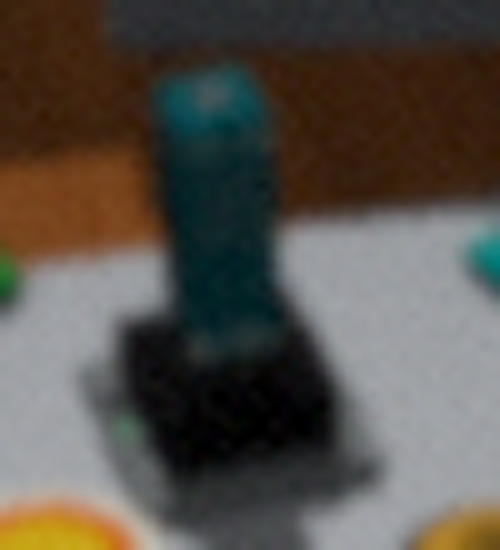

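```bash
cat > fit.py <<'E'
from h import *
from scipy.optimize import least_squares
S=load("pics/scene0.png".replace("png","npz")); D=load("pics/side0.npz")
L=np.array
sd=[((-65,-180,92),(222,492)),((65,-180,92),(705,352)),((65,-80,92),(572,88)),((-12,-142,95),(370,318))]
sc=[((-65,-180,92),(55,217)),((65,-180,92),(283,492)),((65,-80,92),(570,362)),((-12,-142,95),(255,265))]
def res(p,fl=0):
    c,s=np.cos(p[2]),np.sin(p[2]); R=L([[c,-s,0],[s,c,0],[0,0,1]])
    o=[]
    for d,pts,x0,y0 in((D,sd,245,205),(S,sc,210,195)):
        X=L([a for a,_ in pts],float)@R.T+L([p[0],p[1],0]); m=L([b for _,b in pts])/10+L([x0,y0])-0.5*0.9
        o.append(proj(d,X)-m)
    return np.concatenate(o).ravel()
r=least_squares(res,[550,100,0.]); print(r.x,r.fun.reshape(-1,2).round(2))
p=r.x;c,s=np.cos(p[2]),np.sin(p[2]); print("chip",p[0]+c*-12+s*142,p[1]+s*-12-c*142)
print("chip sc",back(S,210+25.5-.45,195+26.5-.45,95),"side",back(D,245+37-.45,205+31.8-.45,95))
# microscope
print("top sc",back(S,340+29-.45,150+10.5-.45,136),"side",back(D,220+21.4-.45,110+9.8-.45,136))
for u,v in((285,160),(360,105),(222,105)): print(back(S,340+u/10-.45,150+v/10-.45,136)[:2])
print('bot');
for u,v in((255,358),(195,322),(325,325)): print(back(S,340+u/10-.45,150+v/10-.45,44)[:2])
print('plate')
for u,v in((225,520),(60,405),(415,440)): print(back(S,340+u/10-.45,150+v/10-.45,8)[:2])
E
python3 fit.py
```

```text
[5.25257525e+02 7.42232539e+01 5.60949850e-02] [[-0.12 -0.25]
 [ 0.89  0.84]
 [-0.08 -0.39]
 [ 0.49 -0.2 ]
 [-0.92 -0.62]
 [-1.06  0.08]
 [ 1.86 -1.24]
 [-0.09 -0.25]]
chip 521.2377112601139 -68.22617954527666
chip sc [522.2806762  -68.45615772  95.        ] side [519.85348638 -68.55122223  95.        ]
top sc [521.17818377 391.75197845 136.        ] side [518.02104625 394.54409559 136.        ]
[542.49666926 373.49519923]
[531.76725297 410.5424175 ]
[510.89281623 373.50046188]
bot
[530.82694375 385.54825625]
[506.90364472 379.69891887]
[528.65413462 415.19904069]
plate
[558.28879051 358.4963799 ]
[486.49346936 345.6162841 ]
[557.29733181 435.69350382]
```

Emit:
servo_tool(
  increments=[
    {"dx": 2,"dy": -1.5,"dz": 0.5,"az": 0.05,"claw": -1},
    {"dx": 5,"dy": -4,"dz": 1,"az": 0.1,"claw": -1},
    {"dx": 9,"dy": -7,"dz": 1,"az": 0.16,"claw": -1},
    {"dx": 13,"dy": -10,"dz": 1,"az": 0.23,"claw": -1},
    {"dx": 17,"dy": -13,"dz": 1,"az": 0.3,"claw": -1},
    {"dx": 21,"dy": -16,"dz": 1,"az": 0.36,"claw": -1},
    {"dx": 24,"dy": -18.5,"dz": 1,"az": 0.42,"claw": -1},
    {"dx": 26,"dy": -20,"dz": 1,"az": 0.43,"claw": -1},
  ],
)

```text
invalid input at $.increments[0]: expected keys dx, dy, dz, ax, ay, az, claw
```

Emit:
servo_tool(
  increments=[
    {"claw": -1},
    {"claw": -1},
  ],
)

```text
invalid input at $.increments[0]: expected keys dx, dy, dz, ax, ay, az, claw
```

```bash
python3 - <<'E'
from h import *
d=save("wrist","pics/wrist1.png"); print(-d["R"].T@d["t"],d["R"].round(3).tolist())
s=read_state(); print(s["eef_pos"],s["tool_rot"],s["qpos"],s["clock"])
E
```

```text
[175.98866129 628.36953715 373.04569333] [[0.372, 0.928, -0.001], [0.894, -0.357, 0.271], [0.251, -0.102, -0.963]]
[240.80771717 603.36153158 230.7366552 ] [-1.57193651e+00  1.66087587e-05 -3.79803390e-01] [-1.25678885  0.62900639  0.03844031  1.51796958 -0.02700495  0.9962738
 -0.02000358] 0.2
```

View pics/wrist1.png

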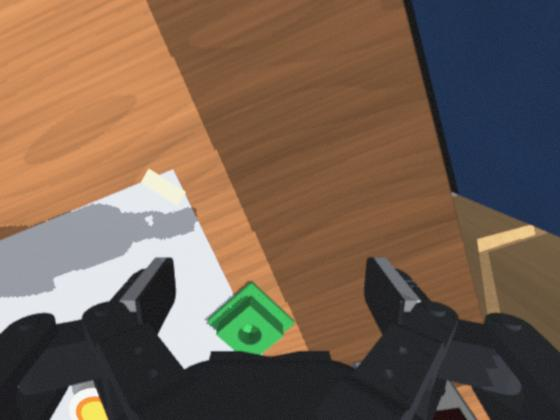

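Emit:
servo_tool(
  increments=[
    {"dx": 2,"dy": -1.5,"dz": 0.5,"ax": 0,"ay": 0,"az": 0.05,"claw": -1},
    {"dx": 5,"dy": -4,"dz": 1,"ax": 0,"ay": 0,"az": 0.1,"claw": -1},
    {"dx": 8,"dy": -6.3,"dz": 1,"ax": 0,"ay": 0,"az": 0.16,"claw": -1},
    {"dx": 11,"dy": -8.6,"dz": 1,"ax": 0,"ay": 0,"az": 0.23,"claw": -1},
    {"dx": 14,"dy": -10.9,"dz": 1,"ax": 0,"ay": 0,"az": 0.3,"claw": -1},
    {"dx": 17,"dy": -13.2,"dz": 1,"ax": 0,"ay": 0,"az": 0.36,"claw": -1},
    {"dx": 20,"dy": -15.5,"dz": 1,"ax": 0,"ay": 0,"az": 0.42,"claw": -1},
    {"dx": 23,"dy": -17.8,"dz": 1,"ax": 0,"ay": 0,"az": 0.43,"claw": -1},
  ],
)

```text
clock: 0.87
eef_pos: [472.2, 424.2, 241.2]
tool_rot: [-1.571, 0.0, 0.053]
force: [0.6, 0.2, 0.0]
width: 84.8
```

Emit:
servo_tool(
  increments=[
    {"dx": 2,"dy": -2,"dz": 0,"ax": 0,"ay": 0,"az": 0,"claw": -1},
    {"dx": 2,"dy": -2,"dz": 0,"ax": 0,"ay": 0,"az": 0,"claw": -1},
    {"dx": 2,"dy": -2,"dz": 0,"ax": 0,"ay": 0,"az": 0,"claw": -1},
  ],
)

```text
clock: 1.12
eef_pos: [492.8, 403.3, 241.0]
tool_rot: [-1.572, -0.0, 0.045]
force: [-0.5, 0.2, 0.2]
width: 85.6
```

```bash
python3 - <<'E'
from h import *
d=save("wrist","pics/wrist1.png"); print(-d["R"].T@d["t"],d["R"].round(3).tolist())
s=read_state(); print(s["eef_pos"],s["tool_rot"],s["qpos"],s["clock"])
print(proj(d,[[520,393,136],[520,393,44]]))
E
```

```text
[423.07986266 399.69701177 383.40853968] [[-0.044, 0.999, -0.001], [0.961, 0.043, 0.271], [0.271, 0.012, -0.962]]
[490.89983576 405.43173145 241.03838608] [-1.57056874e+00  9.77591864e-04  4.88331431e-02] [-0.68864786  0.59942806 -0.07548374  1.54324917  0.04958034  1.00140138
  0.84184934] 1.1667
[[256.52996924 237.18588877]
 [259.85537034 206.86342491]]
```

View pics/wrist1.png

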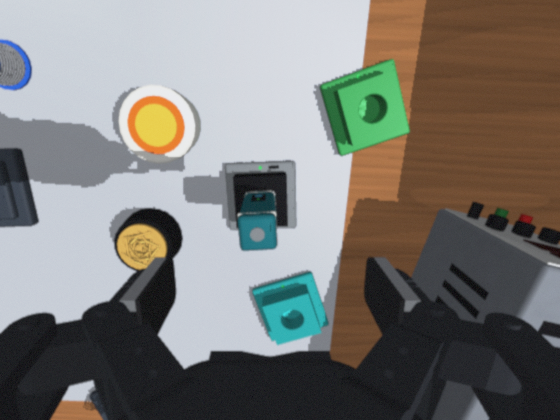

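```bash
python3 - <<'E'
from h import *
crop("pics/wrist1.png",215,150,305,260,7,"pics/c8.png")
E
```

```text
(no output)
```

View pics/c8.png

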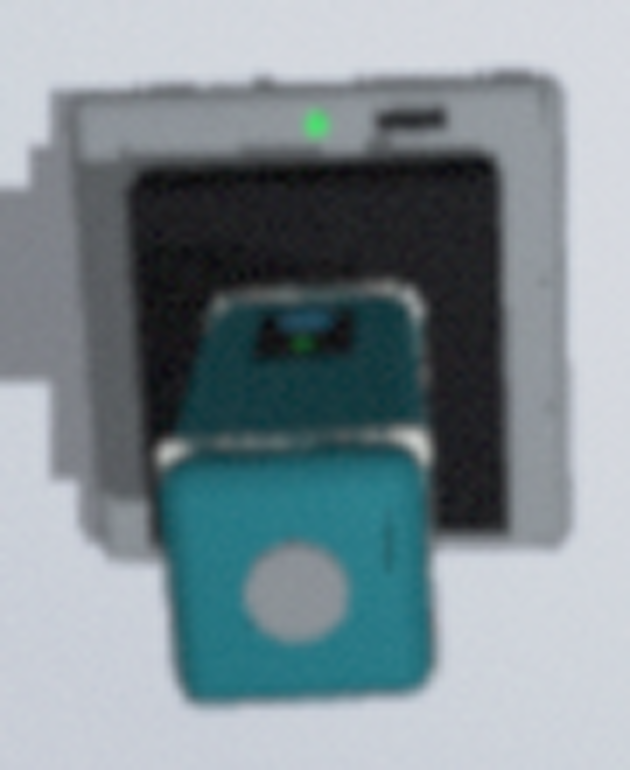

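```bash
python3 - <<'E'
from h import *
d=load("pics/wrist1.npz")
B=lambda u,v,z:back(d,215+u/7-.43,150+v/7-.43,z)[:2]
P=lambda a,b,z:(B(*a,z),B(*b,z))
print("disc",B(296,592,136))
for n,a,b,z in(("left",(167,500),(182,670),136),("right",(430,500),(435,660),136),("bot",(205,700),(410,690),136),("plate top",(80,97),(560,80),8),("plateright",(562,120),(572,530),8),("blocktop",(150,175),(480,160),34),("blockright",(497,190),(507,520),34),("bodyband",(190,445),(405,440),128)):
    p,q=P(a,b,z); v=q-p; print(n,p,q,np.degrees(np.arctan2(v[1],v[0])))
E
```

```text
disc [517.29724264 393.18005033]
left [506.52073532 377.73824916] [527.82494256 379.9078926 ] 5.815015593340562
right [505.15374988 408.43837262] [525.19701282 410.0339078 ] 4.55140776438066
bot [531.57473076 382.73930281] [529.1872787  407.23744306] 95.56615014401407
plate top [478.79533015 350.45386949] [472.3462073  431.10735297] 94.57169362970046
plateright [479.07361406 431.88801714] [552.10584682 438.48649098] 5.162665365655621
blocktop [486.82313927 365.03225853] [482.10829087 417.1242173 ] 95.17175497419647
blockright [486.78452365 420.08756973] [541.90320332 424.94094806] 5.032100551352981
bodyband [502.15883541 379.65743867] [500.38862186 405.35539378] 93.94061672357
```

Emit:
servo_tool(
  increments=[
    {"dx": 1.5,"dy": -0.7,"dz": 0,"ax": 0,"ay": 0,"az": 0.02,"claw": -1},
    {"dx": 2.65,"dy": -1.2,"dz": -1,"ax": 0,"ay": 0,"az": 0.038,"claw": -1},
    {"dx": 2.65,"dy": -1.2,"dz": -3.5,"ax": 0,"ay": 0,"az": 0.038,"claw": -1},
    {"dx": 2.65,"dy": -1.2,"dz": -6,"ax": 0,"ay": 0,"az": 0.038,"claw": -1},
    {"dx": 2.65,"dy": -1.2,"dz": -8.5,"ax": 0,"ay": 0,"az": 0.038,"claw": -1},
    {"dx": 2.65,"dy": -1.2,"dz": -10,"ax": 0,"ay": 0,"az": 0.038,"claw": -1},
    {"dx": 2.65,"dy": -1.2,"dz": -10,"ax": 0,"ay": 0,"az": 0.038,"claw": -1},
  ],
)

```text
clock: 1.75
eef_pos: [513.4, 394.1, 137.5]
tool_rot: [-1.574, 0.007, 0.092]
force: [0.1, 0.2, -0.2]
width: 85.6
```

```bash
python3 - <<'E'
from h import *
d=save("wrist","pics/wrist2.png")
s=read_state(); print(s["eef_pos"],s["tool_rot"],s["force"],s["clock"])
E
```

```text
[514.76643942 394.76705532 139.61918596] [-1.57199764  0.00406535  0.09122381] [-0.17219021 -0.06375801  0.31337987] 1.8
```

View pics/wrist2.png

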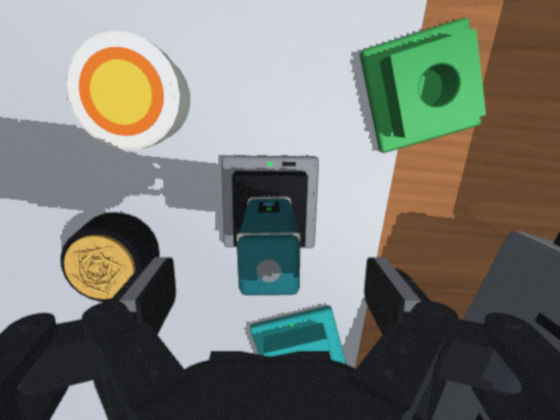

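```bash
python3 - <<'E'
from h import *
d=load("pics/wrist2.npz"); print(back(d,268,270,136))
crop("pics/wrist2.png",225,180,315,305,6,"pics/c9.png")
E
```

```text
[517.25272067 393.08104888 136.        ]
```

View pics/c9.png

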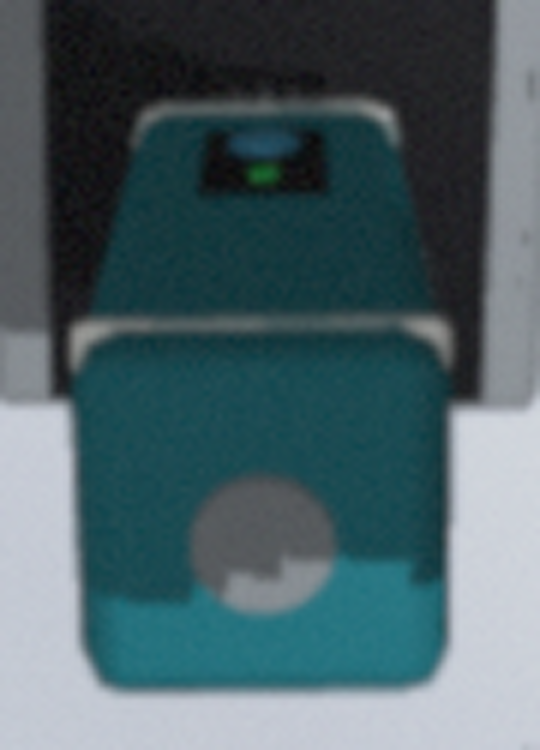

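Emit:
servo_tool(
  increments=[
    {"dx": 0,"dy": -0.05,"dz": -2,"ax": 0,"ay": 0,"az": 0,"claw": -1},
    {"dx": 0,"dy": -0.05,"dz": -4,"ax": 0,"ay": 0,"az": 0,"claw": -1},
    {"dx": 0,"dy": -0.05,"dz": -5.5,"ax": 0,"ay": 0,"az": 0,"claw": -1},
    {"dx": 0,"dy": -0.05,"dz": -5.5,"ax": 0,"ay": 0,"az": 0,"claw": -1},
    {"dx": 0,"dy": -0.05,"dz": -5.5,"ax": 0,"ay": 0,"az": 0,"claw": -1},
    {"dx": 0,"dy": -0.05,"dz": -5.5,"ax": 0,"ay": 0,"az": 0,"claw": -1},
  ],
)

```text
clock: 2.3
eef_pos: [518.1, 394.7, 88.2]
tool_rot: [-1.569, -0.002, 0.089]
force: [0.6, 0.3, 1.3]
width: 85.3
```

Emit:
servo_tool(
  increments=[
    {"dx": 0,"dy": 0,"dz": 0,"ax": 0,"ay": 0,"az": 0,"claw": 1},
    {"dx": 0,"dy": 0,"dz": 0,"ax": 0,"ay": 0,"az": 0,"claw": 1},
    {"dx": 0,"dy": 0,"dz": 0,"ax": 0,"ay": 0,"az": 0,"claw": 1},
    {"dx": 0,"dy": 0,"dz": 0,"ax": 0,"ay": 0,"az": 0,"claw": 1},
    {"dx": 0,"dy": 0,"dz": 0,"ax": 0,"ay": 0,"az": 0,"claw": 1},
    {"dx": 0,"dy": 0,"dz": 0,"ax": 0,"ay": 0,"az": 0,"claw": 1},
    {"dx": 0,"dy": 0,"dz": 0,"ax": 0,"ay": 0,"az": 0,"claw": 1},
    {"dx": 0,"dy": 0,"dz": 0,"ax": 0,"ay": 0,"az": 0,"claw": 1},
  ],
)

```text
clock: 2.97
eef_pos: [517.8, 393.6, 86.9]
tool_rot: [-1.57, -0.001, 0.088]
force: [0.2, 0.1, 6.0]
width: 31.1
```

```bash
python3 - <<'E'
from h import *
d=save("wrist","pics/wrist3.png")
s=read_state(); print(s["eef_pos"],s["tool_rot"],s["force"],s["width"],s["clock"])
E
```

```text
[517.82735038 393.58459557  86.89327459] [-1.57008305e+00 -9.09011572e-04  8.82258901e-02] [-0.90552873 -0.07859722  5.27038634] 31.63768733773386 3.0167
```

View pics/wrist3.png

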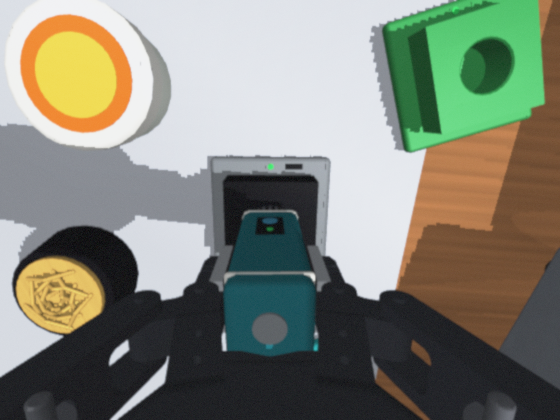

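Emit:
servo_tool(
  increments=[
    {"dx": 0,"dy": 0,"dz": 0.6,"ax": 0,"ay": 0,"az": 0,"claw": 1},
    {"dx": 0,"dy": 0,"dz": 1.6,"ax": 0,"ay": 0,"az": 0,"claw": 1},
    {"dx": 0,"dy": 0,"dz": 3.2,"ax": 0,"ay": 0,"az": 0,"claw": 1},
    {"dx": 0,"dy": 0,"dz": 6,"ax": 0,"ay": 0,"az": 0,"claw": 1},
    {"dx": 0,"dy": 0,"dz": 9.5,"ax": 0,"ay": 0,"az": 0,"claw": 1},
    {"dx": 0,"dy": 0,"dz": 13,"ax": 0,"ay": 0,"az": 0,"claw": 1},
    {"dx": 0,"dy": 0,"dz": 16.5,"ax": 0,"ay": 0,"az": 0,"claw": 1},
    {"dx": 0,"dy": 0,"dz": 18,"ax": 0,"ay": 0,"az": 0,"claw": 1},
  ],
)

```text
clock: 3.68
eef_pos: [518.9, 394.3, 272.1]
tool_rot: [-1.567, -0.006, 0.088]
force: [0.5, 0.5, -0.4]
width: 31.5
```

Emit:
servo_tool(
  increments=[
    {"dx": 0,"dy": 0,"dz": 0,"ax": 0,"ay": 0,"az": 0,"claw": 1},
    {"dx": 0,"dy": 0,"dz": 0,"ax": 0,"ay": 0,"az": 0,"claw": 1},
    {"dx": 0,"dy": 0,"dz": 0,"ax": 0,"ay": 0,"az": 0,"claw": 1},
    {"dx": 0,"dy": 0,"dz": 0,"ax": 0,"ay": 0,"az": 0,"claw": 1},
  ],
)

```text
clock: 4.02
eef_pos: [516.5, 392.3, 264.3]
tool_rot: [-1.573, 0.003, 0.088]
force: [0.3, 0.5, -1.1]
width: 31.6
```

```bash
python3 - <<'E'
from h import *
d=save("wrist","pics/wrist4.png");d=save("side","pics/side4.png")
s=read_state(); print(s["eef_pos"],s["tool_rot"],s["force"],s["width"],s["clock"])
crop("pics/side4.png",150,40,350,260,3,"pics/c10.png")
E
```

```text
[516.74119168 392.59923077 264.56515752] [-1.57263215  0.00274586  0.08822919] [-0.56375368 -0.36810493 -0.69193606] 31.423396454418544 4.1167
```

View pics/c10.png

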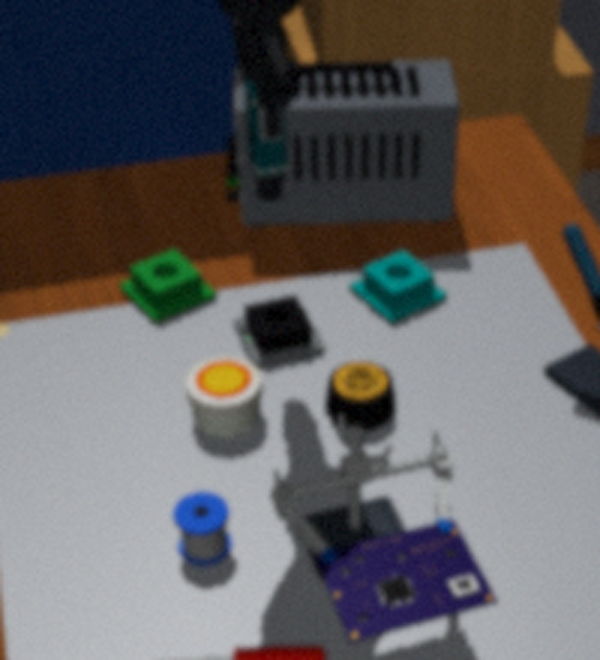

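View pics/wrist4.png

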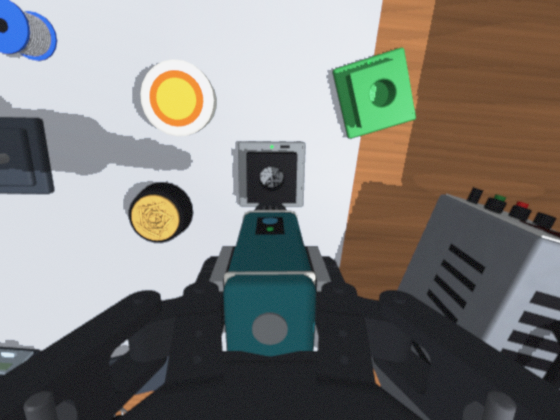

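Emit:
servo_tool(
  increments=[
    {"dx": 0,"dy": -1,"dz": 0,"ax": 0,"ay": 0,"az": 0,"claw": 1},
    {"dx": 0,"dy": -3,"dz": 0,"ax": 0,"ay": 0,"az": 0,"claw": 1},
    {"dx": -0.5,"dy": -6,"dz": 0,"ax": 0,"ay": 0,"az": 0,"claw": 1},
    {"dx": -1,"dy": -9,"dz": 0,"ax": 0,"ay": 0,"az": -0.005,"claw": 1},
    {"dx": -1.4,"dy": -12,"dz": 0,"ax": 0,"ay": 0,"az": -0.01,"claw": 1},
    {"dx": -1.8,"dy": -15,"dz": 0,"ax": 0,"ay": 0,"az": -0.015,"claw": 1},
    {"dx": -2,"dy": -18,"dz": 0,"ax": 0,"ay": 0,"az": -0.02,"claw": 1},
    {"dx": -2.2,"dy": -21,"dz": 0,"ax": 0,"ay": 0,"az": -0.02,"claw": 1},
  ],
)

```text
clock: 4.78
eef_pos: [494.6, 180.8, 266.0]
tool_rot: [-1.572, 0.001, 0.068]
force: [0.3, 0.4, -0.5]
width: 31.8
```

Emit:
servo_tool(
  increments=[
    {"dx": -0.2,"dy": -3,"dz": 0,"ax": 0,"ay": 0,"az": 0,"claw": 1},
    {"dx": -0.4,"dy": -6,"dz": 0,"ax": 0,"ay": 0,"az": 0,"claw": 1},
    {"dx": -0.6,"dy": -9,"dz": 0,"ax": 0,"ay": 0,"az": 0,"claw": 1},
    {"dx": -0.8,"dy": -12,"dz": 0,"ax": 0,"ay": 0,"az": -0.005,"claw": 1},
    {"dx": -1,"dy": -15,"dz": 0,"ax": 0,"ay": 0,"az": -0.01,"claw": 1},
    {"dx": -1.2,"dy": -18,"dz": 0,"ax": 0,"ay": 0,"az": -0.012,"claw": 1},
    {"dx": -1.4,"dy": -21,"dz": 0,"ax": 0,"ay": 0,"az": -0.012,"claw": 1},
    {"dx": -1.5,"dy": -23.5,"dz": 0,"ax": 0,"ay": 0,"az": -0.012,"claw": 1},
  ],
)

```text
clock: 5.45
eef_pos: [479.1, -54.9, 266.1]
tool_rot: [-1.572, 0.001, 0.054]
force: [-0.4, -0.1, -0.6]
width: 31.5
```

Emit:
servo_tool(
  increments=[
    {"dx": 0,"dy": -1.1,"dz": 0,"ax": 0,"ay": 0,"az": 0,"claw": 1},
    {"dx": 0,"dy": -1.6,"dz": 0,"ax": 0,"ay": 0,"az": 0,"claw": 1},
    {"dx": 0,"dy": -1.6,"dz": 0,"ax": 0,"ay": 0,"az": 0,"claw": 1},
    {"dx": 0,"dy": -1.6,"dz": 0,"ax": 0,"ay": 0,"az": 0,"claw": 1},
    {"dx": 0,"dy": -1.6,"dz": 0,"ax": 0,"ay": 0,"az": 0,"claw": 1},
    {"dx": 0,"dy": -1.6,"dz": 0,"ax": 0,"ay": 0,"az": 0,"claw": 1},
    {"dx": 0,"dy": -1.6,"dz": 0,"ax": 0,"ay": 0,"az": 0,"claw": 1},
    {"dx": 0,"dy": -1.6,"dz": 0,"ax": 0,"ay": 0,"az": 0,"claw": 1},
  ],
)

```text
clock: 6.12
eef_pos: [480.5, -67.0, 266.3]
tool_rot: [-1.571, 0.0, 0.058]
force: [0.6, -0.2, -0.3]
width: 31.7
```

```bash
python3 - <<'E'
from h import *
d=save("wrist","pics/wrist5.png")
s=read_state(); print(s["eef_pos"],s["tool_rot"],s["force"],s["width"],s["qd"],s["clock"])
E
```

```text
[480.51114431 -67.19915951 266.29018104] [-1.57065772e+00  8.03553249e-05  5.72351538e-02] [ 0.41616316  0.46258066 -0.51983136] 31.722627713386036 [ 0.00457825  0.00064831  0.00385972  0.00012809  0.00276429 -0.00237923
 -0.00066784] 6.1667
```

View pics/wrist5.png

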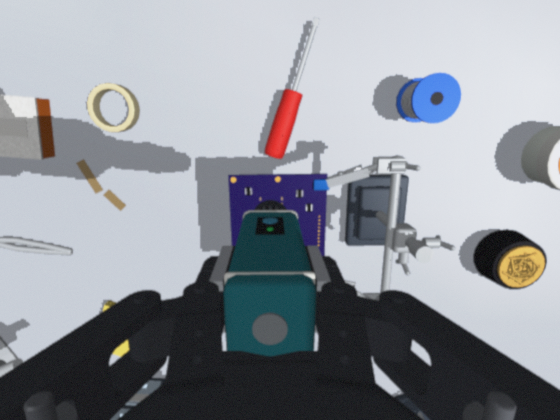

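Emit:
servo_tool(
  increments=[
    {"dx": -2,"dy": 0,"dz": 0,"ax": 0,"ay": 0,"az": 0,"claw": 1},
    {"dx": -4.5,"dy": 0,"dz": 0,"ax": 0,"ay": 0,"az": 0,"claw": 1},
    {"dx": -5.5,"dy": 0,"dz": 0,"ax": 0,"ay": 0,"az": 0,"claw": 1},
    {"dx": -5.5,"dy": 0,"dz": 0,"ax": 0,"ay": 0,"az": 0,"claw": 1},
    {"dx": -5.5,"dy": 0,"dz": 0,"ax": 0,"ay": 0,"az": 0,"claw": 1},
    {"dx": -5.5,"dy": 0,"dz": 0,"ax": 0,"ay": 0,"az": 0,"claw": 1},
    {"dx": -5.5,"dy": 0,"dz": 0,"ax": 0,"ay": 0,"az": 0,"claw": 1},
    {"dx": -5.5,"dy": 0,"dz": 0,"ax": 0,"ay": 0,"az": 0,"claw": 1},
  ],
)

```text
clock: 6.83
eef_pos: [426.4, -67.7, 266.3]
tool_rot: [-1.571, -0.001, 0.056]
force: [-0.1, 0.4, -0.5]
width: 31.6
```

```bash
python3 - <<'E'
from h import *
d=save("wrist","pics/wrist6.png")
s=read_state(); print(s["eef_pos"],s["tool_rot"],s["force"],s["width"],s["clock"])
crop("pics/wrist6.png",210,150,350,290,5,"pics/c11.png")
E
```

```text
[426.15361065 -67.7288241  266.25416335] [-1.57076815e+00 -2.80639902e-04  5.63630949e-02] [ 0.0249356  -0.17232998 -0.76640324] 31.119324328812983 6.8833
```

View pics/wrist6.png

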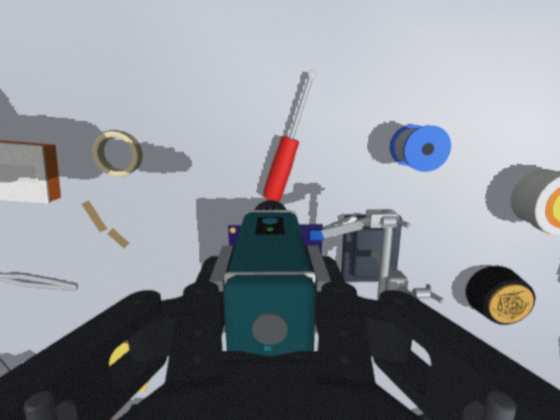

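View pics/c11.png

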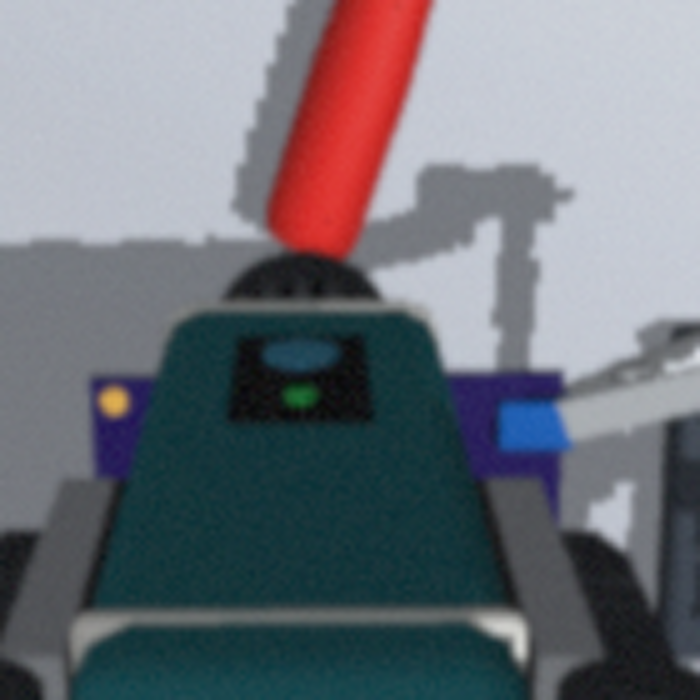

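Emit:
servo_tool(
  increments=[
    {"dx": 1,"dy": 0,"dz": 0,"ax": 0,"ay": 0,"az": 0,"claw": 1},
    {"dx": 3,"dy": 0,"dz": 0,"ax": 0,"ay": 0,"az": 0,"claw": 1},
    {"dx": 6,"dy": 0,"dz": 0,"ax": 0,"ay": 0,"az": 0,"claw": 1},
    {"dx": 9,"dy": 0,"dz": 0,"ax": 0,"ay": 0,"az": 0,"claw": 1},
    {"dx": 12,"dy": 0,"dz": 0,"ax": 0,"ay": 0,"az": 0,"claw": 1},
    {"dx": 14,"dy": 0,"dz": 0,"ax": 0,"ay": 0,"az": 0,"claw": 1},
    {"dx": 15,"dy": 0,"dz": 0,"ax": 0,"ay": 0,"az": 0,"claw": 1},
    {"dx": 15,"dy": 0,"dz": 0,"ax": 0,"ay": 0,"az": 0,"claw": 1},
  ],
)

```text
clock: 7.55
eef_pos: [578.6, -67.4, 265.5]
tool_rot: [-1.571, -0.002, 0.057]
force: [0.3, -0.0, -0.9]
width: 31.5
```

Emit:
servo_tool(
  increments=[
    {"dx": 0,"dy": 0,"dz": 0,"ax": 0,"ay": 0,"az": 0,"claw": 1},
    {"dx": 0,"dy": 0,"dz": 0,"ax": 0,"ay": 0,"az": 0,"claw": 1},
    {"dx": 0,"dy": 0,"dz": 0,"ax": 0,"ay": 0,"az": 0,"claw": 1},
    {"dx": 0,"dy": 0,"dz": 0,"ax": 0,"ay": 0,"az": 0,"claw": 1},
    {"dx": 0,"dy": 0,"dz": 0,"ax": 0,"ay": 0,"az": 0,"claw": 1},
    {"dx": 0,"dy": 0,"dz": 0,"ax": 0,"ay": 0,"az": 0,"claw": 1},
  ],
)

```text
clock: 8.05
eef_pos: [575.2, -67.9, 266.6]
tool_rot: [-1.571, -0.0, 0.056]
force: [-0.3, -1.1, -0.5]
width: 31.3
```

```bash
python3 - <<'E'
from h import *
d=save("wrist","pics/wrist7.png")
s=read_state(); print(s["eef_pos"],s["tool_rot"],s["force"],s["width"],s["clock"])
crop("pics/wrist7.png",210,80,350,220,5,"pics/c12.png")
E
```

```text
[575.261764   -67.83006091 266.56610935] [-1.57083827e+00 -2.24376316e-04  5.60630276e-02] [-0.41571389 -0.17512389 -1.21729991] 31.453543313101623 8.1
```

View pics/wrist7.png

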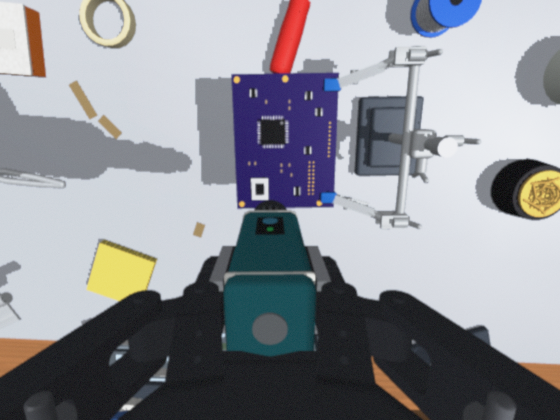

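View pics/c12.png

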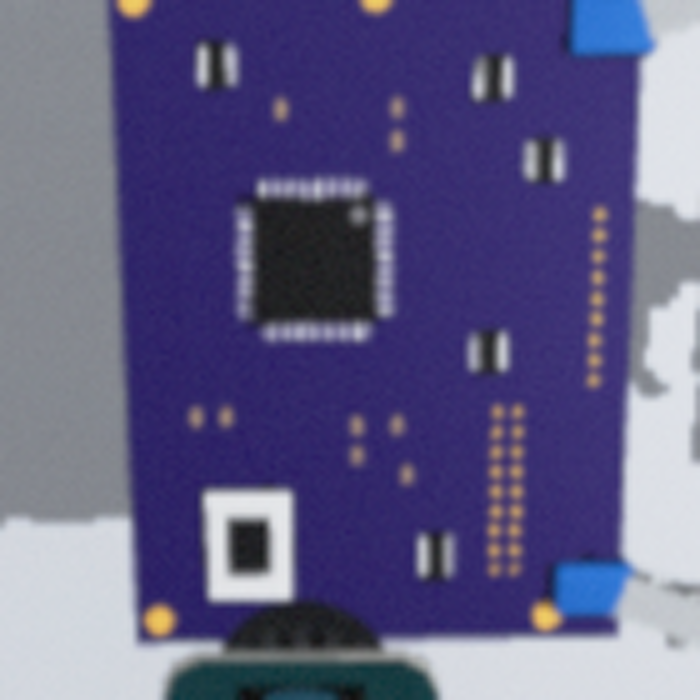

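```bash
python3 - <<'E'
from h import *
d=load("pics/wrist7.npz")
B=lambda u,v,z:back(d,210+u/5-.4,80+v/5-.4,z)[:2]
c=[B(*q,95) for q in((251,198),(375,198),(378,321),(252,323))]
print(np.array(c).round(1),np.mean(c,0))
lg=[B(*q,92.5) for q in((316,180),(393,260),(318,340),(238,262))]; print("legs",np.mean(lg,0),np.array(lg).round(1))
for a,b in(((112,30),(140,640)),((640,60),(616,600)),((140,641),(616,634))):
    p,q=B(*a,92),B(*b,92); v=q-p; print(p,q,np.degrees(np.arctan2(v[1],v[0])),np.hypot(*v))
for a,b in((c[0],c[1]),(c[3],c[2]),(c[0],c[3]),(c[1],c[2]),(lg[0],lg[2]),(lg[3],lg[1])):
    v=b-a; print(np.degrees(np.arctan2(v[1],v[0])),np.hypot(*v))
E
```

```text
[[508.7 -81.4]
 [507.4 -57.8]
 [530.3 -55.6]
 [532.1 -80.1]] [519.61580878 -68.71415416]
legs [519.77835411 -68.24651241] [[504.7 -69.2]
 [518.8 -53.4]
 [534.8 -67. ]
 [520.8 -83.4]]
[ 479.8835783  -108.79057285] [ 598.20215434 -100.26328835] 4.122210883197065 118.62546108561513
[479.70457499  -9.65363302] [584.26199392  -2.74039564] 3.782836501221774 104.78571803398631
[ 598.41768356 -100.25728696] [591.49813389  -1.948533  ] 94.02617471249455 98.55197244775225
93.15890149419964 23.591564210116093
94.05208121529918 24.47357534538983
3.1547542257440493 23.4238011922147
5.3394009488048 23.058996275823826
4.059573054002167 30.2226398709363
93.87834860772475 30.037096924952756
```

Emit:
servo_tool(
  increments=[
    {"dx": -1,"dy": 0,"dz": 0,"ax": 0,"ay": 0,"az": 0.005,"claw": 1},
    {"dx": -3,"dy": 0,"dz": 0,"ax": 0,"ay": 0,"az": 0.013,"claw": 1},
    {"dx": -5,"dy": -0.06,"dz": 0,"ax": 0,"ay": 0,"az": 0.013,"claw": 1},
    {"dx": -5.55,"dy": -0.06,"dz": 0,"ax": 0,"ay": 0,"az": 0.013,"claw": 1},
    {"dx": -5.55,"dy": -0.06,"dz": -1.5,"ax": 0,"ay": 0,"az": 0.013,"claw": 1},
    {"dx": -5.55,"dy": -0.06,"dz": -3.5,"ax": 0,"ay": 0,"az": 0.013,"claw": 1},
    {"dx": -5.55,"dy": -0.06,"dz": -5.5,"ax": 0,"ay": 0,"az": 0.013,"claw": 1},
    {"dx": -5.55,"dy": -0.06,"dz": -6.5,"ax": 0,"ay": 0,"az": 0.013,"claw": 1},
  ],
)

```text
clock: 8.77
eef_pos: [519.4, -68.3, 199.7]
tool_rot: [-1.57, 0.002, 0.069]
force: [-0.1, -0.3, -1.2]
width: 31.1
```

Emit:
servo_tool(
  increments=[
    {"dx": 0,"dy": 0,"dz": 0,"ax": 0,"ay": 0,"az": 0,"claw": 1},
    {"dx": 0,"dy": 0,"dz": 0,"ax": 0,"ay": 0,"az": 0,"claw": 1},
    {"dx": 0,"dy": 0,"dz": 0,"ax": 0,"ay": 0,"az": 0,"claw": 1},
    {"dx": 0,"dy": 0,"dz": 0,"ax": 0,"ay": 0,"az": 0,"claw": 1},
    {"dx": 0,"dy": 0,"dz": 0,"ax": 0,"ay": 0,"az": 0,"claw": 1},
    {"dx": 0,"dy": 0,"dz": 0,"ax": 0,"ay": 0,"az": 0,"claw": 1},
  ],
)

```text
clock: 9.27
eef_pos: [520.4, -68.4, 202.0]
tool_rot: [-1.571, -0.001, 0.069]
force: [-1.0, -0.0, -1.0]
width: 30.9
```

```bash
python3 - <<'E'
from h import *
save("scene","pics/scene8.png");save("side","pics/side8.png")
s=read_state(); print(s["eef_pos"],s["tool_rot"],s["force"],s["width"],s["clock"])
crop("pics/side8.png",245,165,325,255,8,"pics/c13.png")
crop("pics/scene8.png",205,165,285,250,8,"pics/c14.png")
E
```

```text
[520.19011123 -68.40695171 201.74319043] [-1.57090969e+00 -7.78007909e-04  6.91726279e-02] [ 0.17224803 -0.37510407 -1.09962747] 31.40517233164119 9.3667
```

View pics/c13.png

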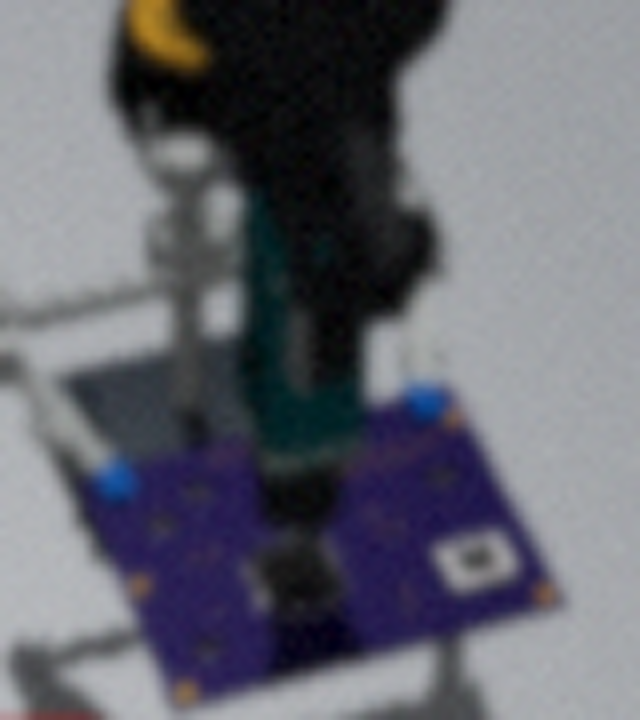

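View pics/c14.png

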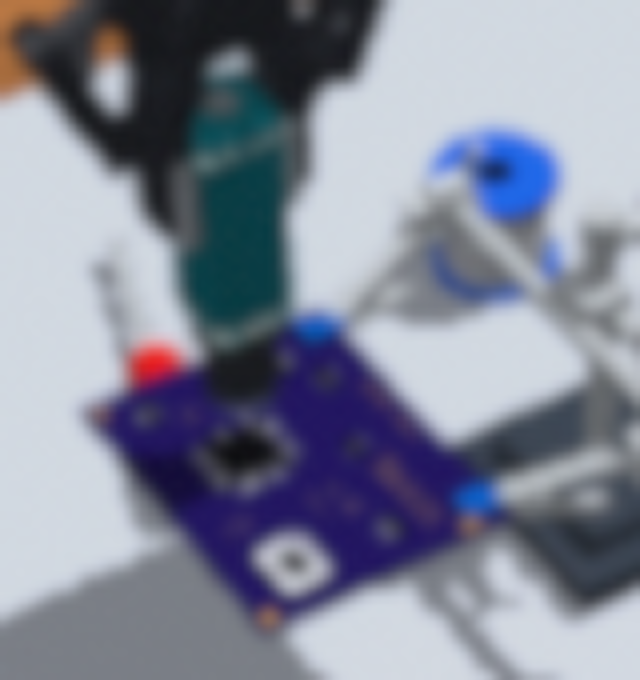

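```bash
python3 - <<'E'
from h import *
a=np.linspace(0,2*np.pi,60)
for fn,x0,y0,cr,o in(("side8",245,165,"c13","c15"),("scene8",205,165,"c14","c16")):
    d=load(f"pics/{fn}.npz"); im=cv2.imread(f"pics/{cr}.png")
    P=lambda X:((proj(d,X)+.44-[x0,y0])*8).astype(int)
    for z,c in((124.9,(0,255,255)),):
        cv2.polylines(im,[P(np.c_[520.2+13*np.cos(a),-68.4+13*np.sin(a),0*a+z])],1,c,1)
    t=.07; R=np.array([[np.cos(t),-np.sin(t)],[np.sin(t),np.cos(t)]])
    for c,z,col in(((519.7,-68.4),95,(0,255,0)),):
        q=np.array([[12,12],[12,-12],[-12,-12],[-12,12]])@R.T+c; cv2.polylines(im,[P(np.c_[q,[z]*4])],1,col,1)
    q=np.array([[16,16],[16,-16],[-16,-16],[-16,16]])@R.T+(520.2,-68.4); cv2.polylines(im,[P(np.c_[q,[158.9]*4])],1,(255,255,0),1)
    cv2.imwrite(f"pics/{o}.png",im)
E
```

```text
(no output)
```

View pics/c15.png

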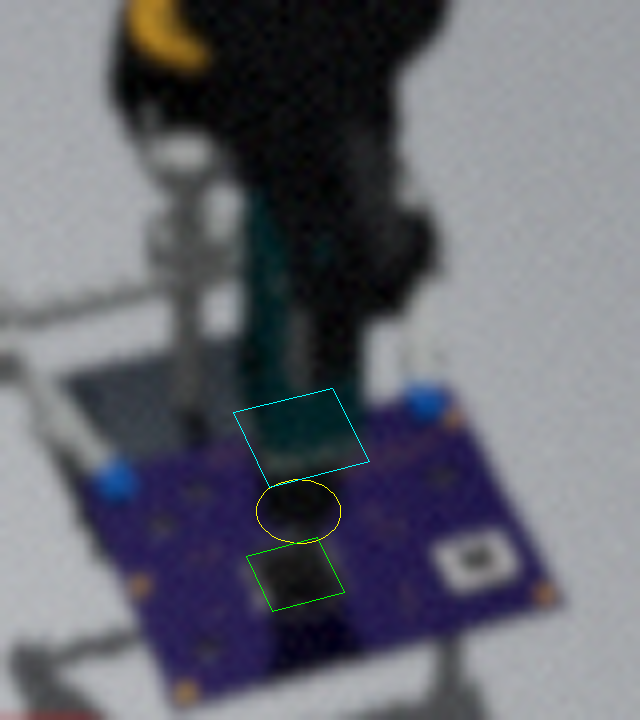

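View pics/c16.png

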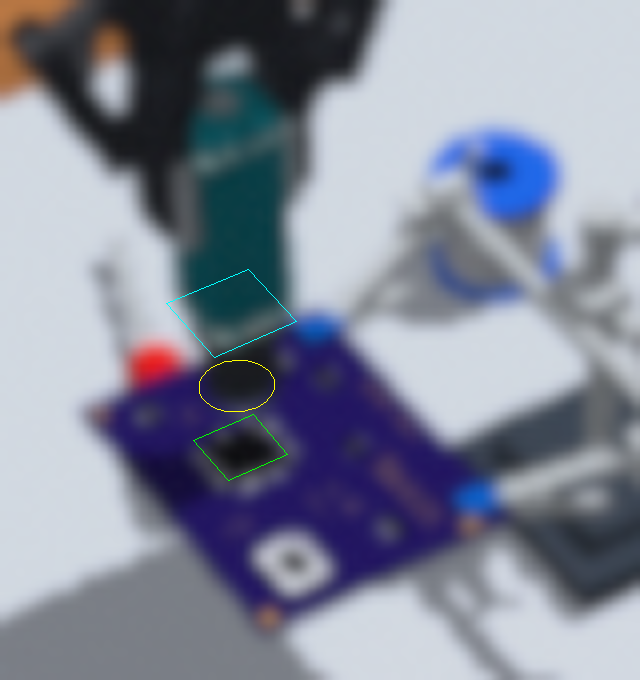

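```bash
python3 - <<'E'
from h import *
a=np.linspace(0,2*np.pi,60)
im=cv2.imread("pics/wrist7.png"); d=load("pics/wrist7.npz")
im=cv2.resize(im[195:365,200:340],None,fx=5,fy=5,interpolation=cv2.INTER_CUBIC)
P=lambda X:((proj(d,X)+.4-[200,195])*5).astype(int)
t=.056; R=np.array([[np.cos(t),-np.sin(t)],[np.sin(t),np.cos(t)]])
for off,col in((-77,(0,255,255)),(-70,(0,0,255))):
    zl=266.5+off
    for h in(34,126):
        q=np.array([[16,16],[16,-16],[-16,-16],[-16,16]])@R.T+(575.26,-67.8); cv2.polylines(im,[P(np.c_[q,[zl+h]*4])],1,col,1)
    cv2.polylines(im,[P(np.c_[575.26+13*np.cos(a),-67.8+13*np.sin(a),0*a+zl])],1,col,1)
cv2.imwrite("pics/c17.png",im[:600])
cv2.imwrite("pics/c17b.png",im[400:])
for fn,x0,y0,o in(("side8",255,195,"c18"),("scene8",215,190,"c19")):
    im=cv2.imread(f"pics/{fn}.png")[y0:y0+60,x0:x0+60]; im=(255*(im/255.)**.45).astype(np.uint8)
    im=cv2.resize(im,None,fx=10,fy=10,interpolation=cv2.INTER_CUBIC); cv2.imwrite(f"pics/{o}.png",im)
E
```

```text
(no output)
```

View pics/c17.png

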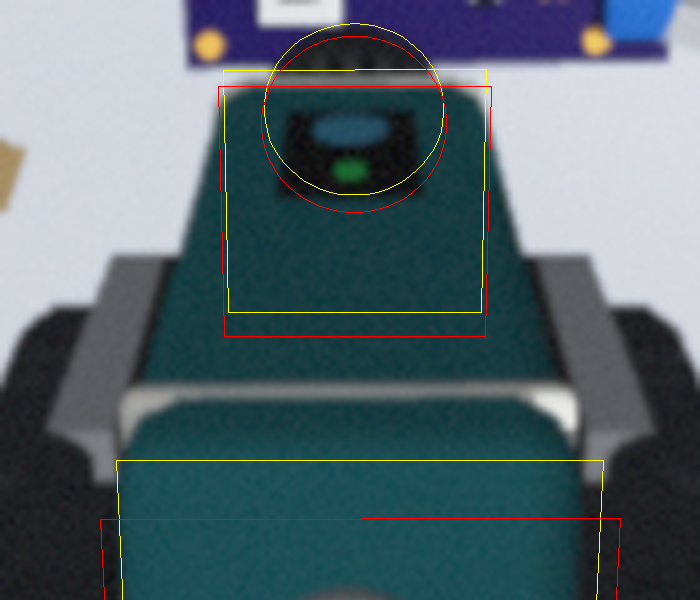

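View pics/c17b.png

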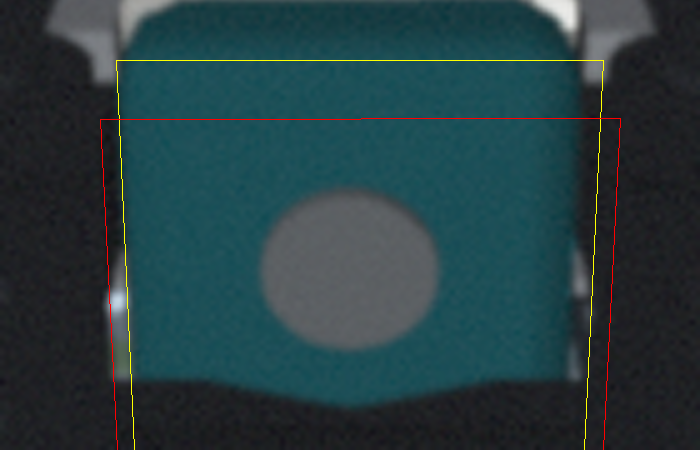

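View pics/c18.png

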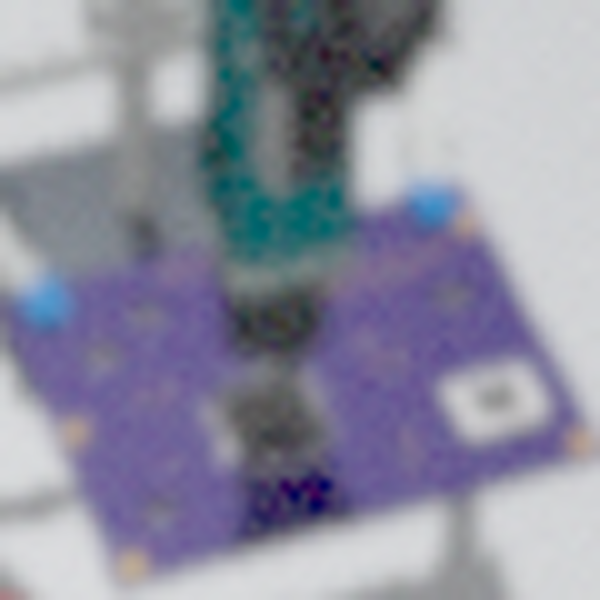

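View pics/c19.png

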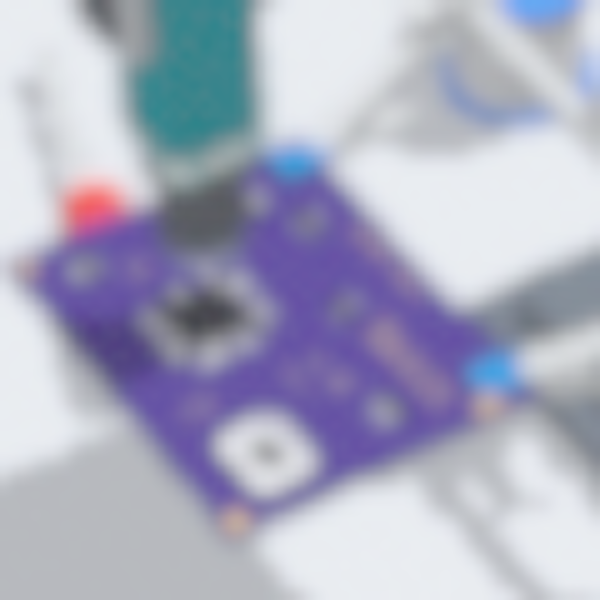

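```bash
python3 - <<'E'
from h import *
for fn,tcp in(("wrist3",(517.83,393.58,86.89)),("wrist7",(575.26,-67.83,266.57)),("wrist4",(516.74,392.6,264.57))):
    d=load(f"pics/{fn}.npz"); im=cv2.imread(f"pics/{fn}.png")
    hsv=cv2.cvtColor(im,cv2.COLOR_BGR2HSV); m=((hsv[...,1]<60)&(hsv[...,2]>60)).astype(np.uint8)*255
    m[:300]=0;m[360:]=0;m[:,:240]=0;m[:,300:]=0
    n,l,st,ce=cv2.connectedComponentsWithStats(m); k=1+np.argmax(st[1:,4]); print(fn,ce[k],st[k])
    for h in(42,45,49,53): print(h,(back(d,*ce[k],tcp[2]+h)-tcp).round(2))
E
```

```text
wrist3 [269.30208333 328.24305556] [252 313  35  31 864]
42 [ 5.15 -0.26 42.  ]
45 [ 2.91 -0.46 45.  ]
49 [-0.06 -0.72 49.  ]
53 [-3.04 -0.98 53.  ]
wrist7 [269.45790081 328.3633218 ] [253 313  34  32 867]
42 [ 5.16 -0.39 42.  ]
45 [ 2.92 -0.52 45.  ]
49 [-0.06 -0.68 49.  ]
53 [-3.04 -0.85 53.  ]
wrist4 [269.42410197 328.2792584 ] [253 313  34  32 863]
42 [ 4.78 -0.38 42.  ]
45 [ 2.57 -0.57 45.  ]
49 [-0.39 -0.82 49.  ]
53 [-3.34 -1.07 53.  ]
```

```bash
python3 - <<'E'
from h import *
d=load("pics/wrist7.npz"); im=cv2.imread("pics/wrist7.png").astype(float)
s=im[...,2]-0*im[...,1]  # red: board low-ish, outside high
g=cv2.GaussianBlur(im[...,1],(0,0),1.0)
def edge(prof,lo,hi,sgn):
    dd=np.diff(prof)[lo:hi]*sgn; k=int(np.argmax(dd)); w=np.clip(dd[max(0,k-2):k+3],0,None); return lo+max(0,k-2)+(w*np.arange(len(w))).sum()/w.sum()+.5
for r in(110,120,130,140,150,160,170,180):
    l=edge(g[r],225,250,-1); rr=edge(g[r],325,348,1)
    a=back(d,l,r,91.5)-back(d,rr,r,91.5); print(r,round(l,2),round(rr,2),np.hypot(*a[:2]).round(2),(np.hypot(*a[:2])*np.cos(.0)).round(2))
E
```

```text
110 232.6 336.81 99.5 99.5
120 233.21 336.7 99.62 99.62
130 233.48 336.27 99.77 99.77
140 233.85 335.8 99.77 99.77
150 234.38 338.18 102.45 102.45
160 234.82 334.69 99.4 99.4
170 235.36 334.46 99.49 99.49
180 235.78 334.16 99.62 99.62
```

```bash
python3 - <<'E'
from h import *
a=np.linspace(0,2*np.pi,60)
t=.088; R=np.array([[np.cos(t),-np.sin(t)],[np.sin(t),np.cos(t)]])
Q=np.array([[1,1],[1,-1],[-1,-1],[-1,1]])
out=[]
for fn,x0,y0 in(("side0",215,110),("scene0",340,150)):
    d=load(f"pics/{fn}.npz"); im=cv2.imread(f"pics/{fn}.png")[y0:y0+55,x0:x0+50]; im=(255*(im/255.)**.6).astype(np.uint8)
    im=cv2.resize(im,None,fx=8,fy=8,interpolation=cv2.INTER_CUBIC)
    P=lambda X:((proj(d,X)+.44-[x0,y0])*8).astype(int)
    for hw,z,c in((16,44,(255,255,0)),(16,136,(0,255,255)),(42,8,(0,0,255)),(30,34,(0,255,0))):
        cv2.polylines(im,[P(np.c_[hw*Q@R.T+(517.4,393.4),[z]*4])],1,c,1)
    out.append(im)
cv2.imwrite("pics/c20.png",np.hstack(out))
E
```

```text
(no output)
```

View pics/c20.png

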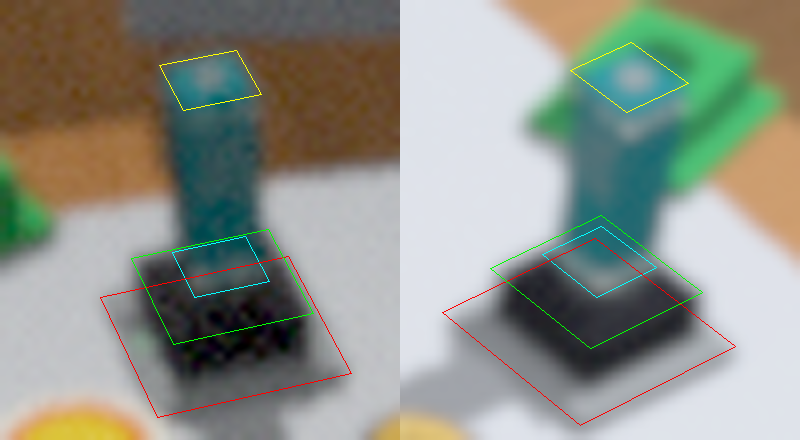

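Emit:
servo_tool(
  increments=[
    {"dx": 0,"dy": 0,"dz": -0.5,"ax": 0,"ay": 0,"az": 0,"claw": 1},
    {"dx": 0,"dy": 0,"dz": -1.0,"ax": 0,"ay": 0,"az": 0,"claw": 1},
    {"dx": 0,"dy": 0,"dz": -1.4,"ax": 0,"ay": 0,"az": 0,"claw": 1},
    {"dx": 0,"dy": 0,"dz": -1.7,"ax": 0,"ay": 0,"az": 0,"claw": 1},
    {"dx": 0,"dy": 0,"dz": -1.9,"ax": 0,"ay": 0,"az": 0,"claw": 1},
    {"dx": 0,"dy": 0,"dz": -1.9,"ax": 0,"ay": 0,"az": 0,"claw": 1},
    {"dx": 0,"dy": 0,"dz": -1.9,"ax": 0,"ay": 0,"az": 0,"claw": 1},
    {"dx": 0,"dy": 0,"dz": -1.9,"ax": 0,"ay": 0,"az": 0,"claw": 1},
  ],
)

```text
clock: 10.03
eef_pos: [520.1, -68.4, 182.4]
tool_rot: [-1.571, -0.0, 0.069]
force: [0.5, -0.1, -1.8]
width: 31.4
```

```bash
python3 - <<'E'
from h import *
S=[save("scene","pics/scene9.png") for _ in range(4)];T=[save("side","pics/side9.png") for _ in range(4)]
s=read_state(); print(s["eef_pos"],s["tool_rot"],s["force"],s["width"],s["clock"])
out=[]
for L,x0,y0 in((T,255,190),(S,212,185)):
    im=np.mean([q["color"] for q in L],0)[y0:y0+60,x0:x0+50,::-1]; im=(255*(im/255.)**.5).astype(np.uint8)
    out.append(cv2.resize(im,None,fx=8,fy=8,interpolation=cv2.INTER_CUBIC))
cv2.imwrite("pics/c21.png",np.hstack(out))
E
```

```text
[519.99735367 -68.40733398 182.40739117] [-1.57082262e+00 -1.15456802e-04  6.91878101e-02] [ 0.83029217  0.73329633 -1.44313894] 31.48125716539104 10.4333
```

View pics/c21.png

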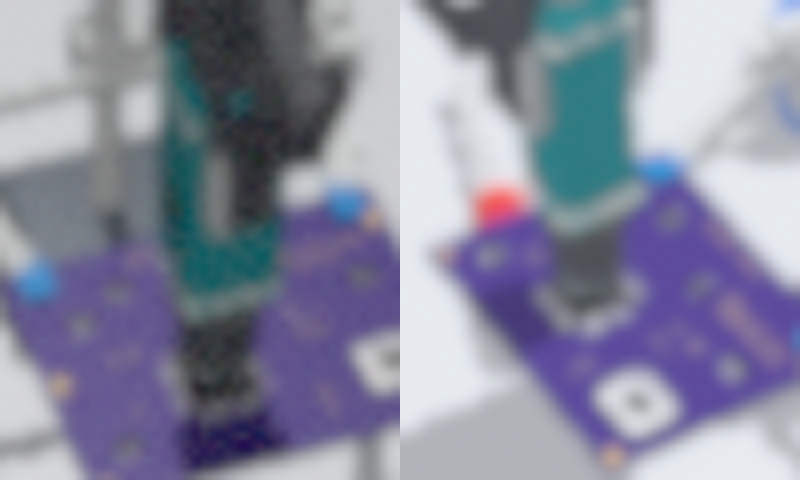

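```bash
python3 - <<'E'
from h import *
a=np.linspace(0,2*np.pi,60); t=.07; R=np.array([[np.cos(t),-np.sin(t)],[np.sin(t),np.cos(t)]]); Q=np.array([[1,1],[1,-1],[-1,-1],[-1,1]])
im0=cv2.imread("pics/c21.png"); im0=cv2.resize(im0,None,fx=1,fy=1); out=[]
for i,(fn,x0,y0,sh) in enumerate((("side9",255,190,(3,2)),("scene9",212,185,(3,7)))):
    d=load(f"pics/{fn}.npz"); im=im0[:,i*400:(i+1)*400].copy(); im=im[160:460,60:360] if i==0 else im[160:460,60:360]
    im=cv2.resize(im,None,fx=1.33,fy=1.33)
    P=lambda X:(((proj(d,X)+.44-[x0,y0])*8+sh-np.array([60,160]))*1.33).astype(int)
    cv2.polylines(im,[P(np.c_[12*Q@R.T+(519.7,-68.5),[95]*4])],1,(0,255,0),1)
    for z,c in((105.5,(0,255,255)),(113,(0,0,255))): cv2.polylines(im,[P(np.c_[520+13*np.cos(a),-68.4+13*np.sin(a),0*a+z])],1,c,1)
    out.append(im)
cv2.imwrite("pics/c22.png",np.hstack(out))
E
```

```text
(no output)
```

View pics/c22.png

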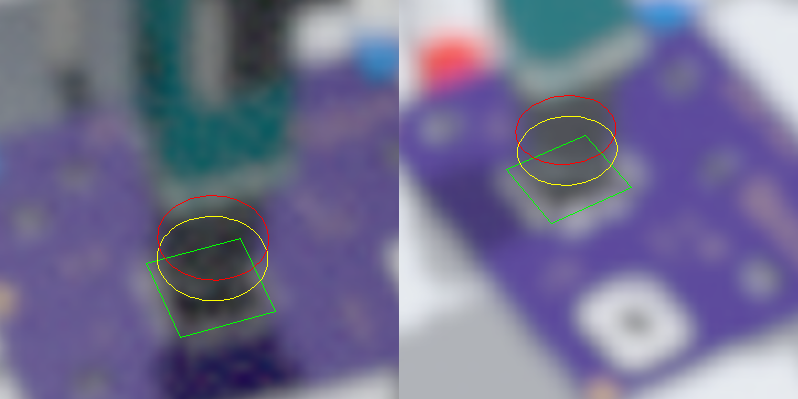

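Emit:
servo_tool(
  increments=[
    {"dx": 0,"dy": 0,"dz": -0.15,"ax": 0,"ay": 0,"az": 0,"claw": 1},
    {"dx": 0,"dy": 0,"dz": -0.3,"ax": 0,"ay": 0,"az": 0,"claw": 1},
    {"dx": 0,"dy": 0,"dz": -0.3,"ax": 0,"ay": 0,"az": 0,"claw": 1},
    {"dx": 0,"dy": 0,"dz": -0.3,"ax": 0,"ay": 0,"az": 0,"claw": 1},
    {"dx": 0,"dy": 0,"dz": -0.3,"ax": 0,"ay": 0,"az": 0,"claw": 1},
    {"dx": 0,"dy": 0,"dz": -0.3,"ax": 0,"ay": 0,"az": 0,"claw": 1},
  ],
)

```text
clock: 10.93
eef_pos: [520.0, -68.4, 179.3]
tool_rot: [-1.571, 0.0, 0.069]
force: [-0.7, -0.1, -0.8]
width: 31.5
```

```bash
python3 - <<'E'
from h import *
d=save("wrist","pics/wrist10.png");L=[save("scene","pics/scene10.png"),save("side","pics/side10.png")]
s=read_state(); print(s["eef_pos"],s["tool_rot"],s["force"],s["width"],s["qd"].round(4),s["clock"])
im=[cv2.resize(q["color"][y:y+60,x:x+50,::-1],None,fx=8,fy=8,interpolation=cv2.INTER_CUBIC) for q,x,y in((L[1],255,190),(L[0],212,185))]
cv2.imwrite("pics/c23.png",(255*(np.hstack(im)/255.)**.5).astype(np.uint8))
E
```

```text
[520.01813374 -68.40018901 179.37162149] [-1.57082893e+00 -1.16275116e-04  6.92337013e-02] [-0.82245635 -0.20847988 -0.78844106] 31.18615517154083 [ 0.0011  0.0003 -0.0001 -0.0003 -0.0019 -0.0021 -0.0015] 11.0833
```

View pics/c23.png

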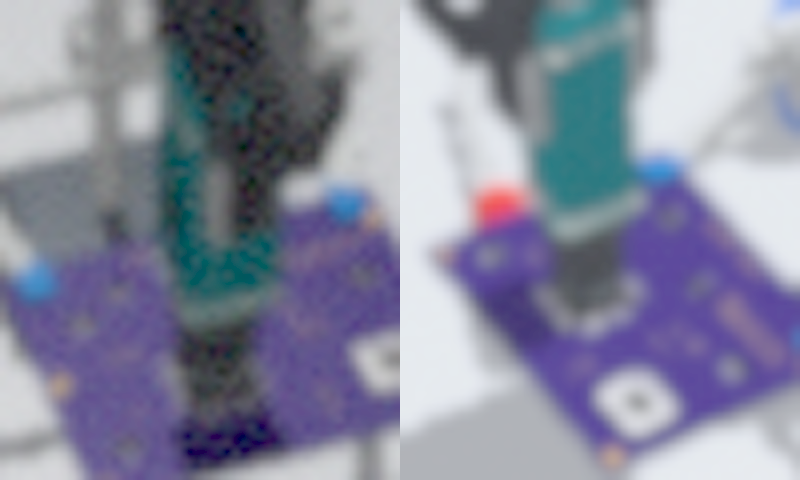

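View pics/wrist10.png

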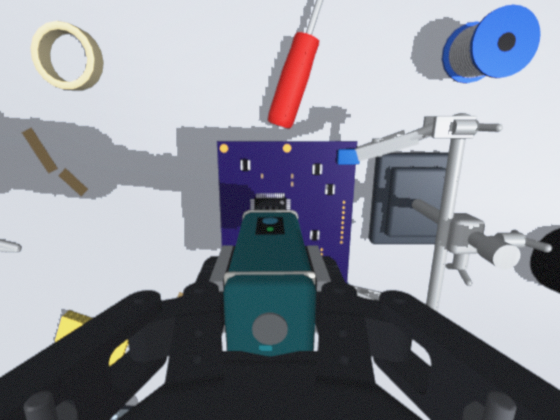

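View pics/side10.png

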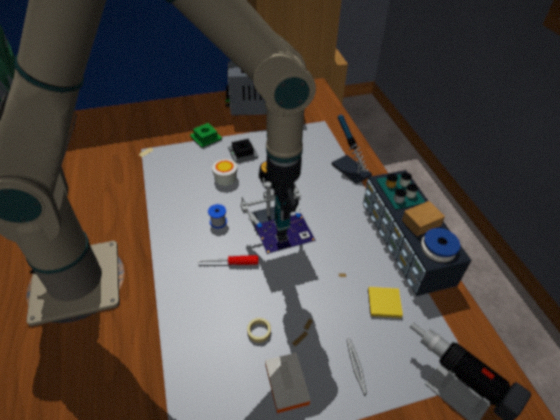

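```bash
python3 - <<'E'
from h import *
d=load("pics/wrist10.npz"); im=cv2.imread("pics/wrist10.png")
im=cv2.resize(im[180:250,225:315],None,fx=8,fy=8,interpolation=cv2.INTER_CUBIC)
cv2.imwrite("pics/c24.png",im)
a=np.linspace(0,2*np.pi,60); t=.07; R=np.array([[np.cos(t),-np.sin(t)],[np.sin(t),np.cos(t)]]); Q=np.array([[1,1],[1,-1],[-1,-1],[-1,1]])
P=lambda X:((proj(d,X)+.44-[225,180])*8).astype(int)
cv2.polylines(im,[P(np.c_[12*Q@R.T+(519.7,-68.5),[95]*4])],1,(0,255,0),1)
cv2.polylines(im,[P(np.c_[520+13*np.cos(a),-68.4+13*np.sin(a),0*a+103])],1,(0,255,255),1)
cv2.imwrite("pics/c25.png",im)
E
```

```text
(no output)
```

View pics/c24.png

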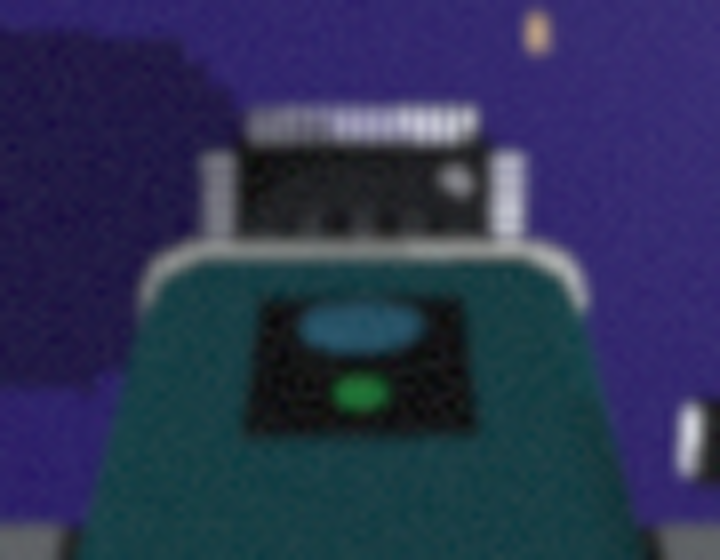

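View pics/c25.png

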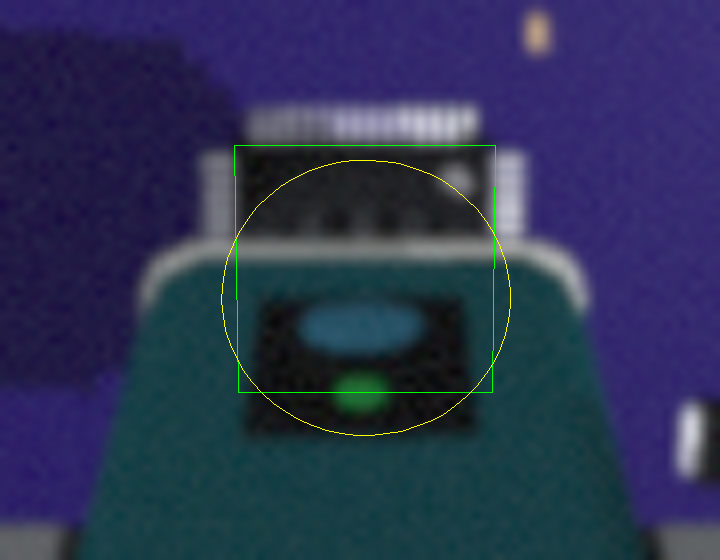

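```bash
python3 - <<'E'
from h import *
d=load("pics/wrist10.npz"); print(d["cx"],d["cy"])
for n,u,v,z in(("band",365,247,137),("button",361,330,137+8),("disc",(269.4-225+.44)*8,(328.3-180+.44)*8,229)): print(n,back(d,225+u/8-.44,180+v/8-.44,z))
for u,v in((242,150),(490,150),(202,195),(525,195)): print(back(d,225+u/8-.44,180+v/8-.44,95 if u in(242,490) else 92.5))
E
```

```text
269.6112524897718 206.17948314201698
band [504.9971828  -69.61532504 137.        ]
button [508.95861974 -69.65431044 145.        ]
disc [519.42800059 -69.10664552 229.        ]
[508.91459111 -80.56788433  95.        ]
[507.36483452 -57.84610126  95.        ]
[514.13980558 -84.12472125  92.5       ]
[512.08933557 -54.05644454  92.5       ]
```

```bash
python3 - <<'E'
from h import *
L=[get_image("wrist")["color"] for _ in range(8)]
im=np.mean(L,0)[190:215,240:300,::-1]; im=np.clip(im*4,0,255).astype(np.uint8)
im=cv2.resize(im,None,fx=12,fy=12,interpolation=cv2.INTER_CUBIC); cv2.imwrite("pics/c26.png",im)
s=read_state(); print(s["eef_pos"],s["clock"])
E
```

```text
[519.97981855 -68.40346349 179.34806218] 11.4833
```

View pics/c26.png

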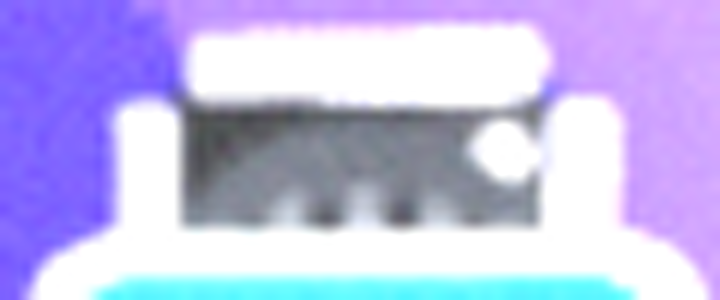

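```bash
python3 - <<'E'
from h import *
s=read_state(); print(s["eef_pos"],s["force"],s["width"],s["clock"]); print(finish_job())
E
```

```text
[519.97981855 -68.40346349 179.34806218] [ 0.12931498  0.84779366 -0.30294761] 31.20281933323927 11.4833
the job is handed in; nothing more can be done
None
```

I lifted the microscope straight out of the grey dock and carried it about 38 mm clear of the holder's highest point. I handed the job in at 11.5 s with it still gripped and steady above the big chip.

**Last checks:**
- **Position:** the wrist picture puts the microscope at about (520.2, -68.8) and the chip at about (520.0, -68.5), so it is centred to roughly 0.5 mm.
- **Alignment:** the chip's sides measured about 4.0°, and I set the tool to match (0.069 rad). The body's edges look parallel to the chip's in the close crop.
- **Height:** the tool position and the snout's edge in the wrist picture put the lens at 103 ± 2 mm, about 8 mm above the chip.
- **Contact:** the force readings stayed near the microscope's own weight and the finger opening stayed at about 31 mm. Nothing else on the bench appears to have moved.

**Disagreement:** the scene and side pictures suggested the lens was up to 8 mm higher than that. When I overlaid the microscope in its dock, where its height is known, they showed a similar upward shift. I therefore trusted the wrist camera. Sideways estimates from the three cameras differed by up to about 1 mm.

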